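# Start the mould vibrating table from its control box

### The job

Start the vibrating table from its control box, only pressing with the fingertips: first switch the rocker over by pressing its raised end fully down, then push the square plunger all the way in, and then press the large round run key fully down and keep it held: the program finishes while the fingertips still hold that key down. Keep to this order, never press the small round key, and leave the moulds, the collar and the jug around the box standing where they are.

Things in the scene. Friction and masses are not known exactly. Their poses are not given: they have to be found in the camera images.
- control_box: Grey level-topped metal box, fixed on the table, 130 (x) by 370 (y) by 55 mm high, aluminium top. Origin at the centre of its underside on the table. Four control units sit in a row along its y axis at -126, -42, +42 and +126 mm (up to 8 mm off the middle in x); which unit is in which place changes from run to run.
- rocker_unit: Fixed black plate, 80 (x) by 74 (y) by 6 mm, carrying the rocker. Origin at the centre of its underside, on the box top (55 mm above the table). Axes parallel to the box's, z up. The rocker's pivot lies along y, 19 mm above this origin; two cheeks (top 20 mm up) stand beside it at y = +/-22 mm. The other units have the same plate.
- rocker (a joint): Angle (rad) of the rocker, a grey flat paddle 64 (x) by 36 (y) by 8 mm, upper face 6 mm from the pivot axis. 0 to 0.06 at the start (off: its +x end, away from the robot, is raised by about 0.2 rad), 0.22 is level, 0.44 is the stop (on: +x end 0.22 rad below level). It stays where it is left; friction 0.04 N m (2 to 4 N near the end).
- rocker_raised_end (a point): Point on the upper face of the rocker, in the middle of its width, 24 mm from the pivot towards the raised (+x) end: press down here. It moves with the rocker: about 30 mm above the rocker unit's origin at the start and about 20 mm at the stop.
- plunger_unit: Fixed black plate with a steel square collar (46 mm square, top 12 mm above the origin) in which the plunger slides. Origin at the centre of its underside, on the box top.
- plunger (a joint): How far the plunger is pushed in (m): a steel square post, 26 by 26 mm. About 0 to 0.003 at the start, 0.016 is fully in. It slides straight down with about 4 N of friction and stays where it is left.
- plunger_top (a point): Centre of the plunger's flat top, 34 mm above the plunger unit's origin when out and 18 mm when fully in (then still 6 mm proud of its collar).
- run_unit: Fixed black plate with a round collar (60 mm across, top 12 mm above the origin) that carries the large run key. Origin at the centre of its underside, on the box top.
- run_key (a joint): How far the large run key is pressed (m): a white flat round key, 44 mm across. 0 is up, 0.007 is fully down. A spring lifts it: 2 N to start it, 5.5 N fully down.
- run_key_top (a point): Centre of the flat top of the large run key, 22 mm above the run unit's origin when up, 15 mm when fully down (3 mm proud of its collar).
- small_key (a joint): How far the small round key is pressed (m): white, 20 mm across, same travel and spring as the run key; must not be pressed.
- small_key_top (a point): Centre of the flat top of the small round key, 22 mm above the underside of its unit when up.
- mould_a: Bystander: loose open steel cylinder mould, 64 mm across, 110 mm high, 0.3 to 0.6 kg, beyond the box. Origin at the centre of its underside.
- mould_b: Bystander: a second mould like mould_a, beyond the box.
- collar: Bystander: loose steel ring, 64 mm across, 30 mm high, on the robot's side of the box. Origin at the centre of its underside.
- jug: Bystander: loose clear plastic jug, up to 108 mm across, 130 mm high, with a handle at its side, to the left (+y) of the box. Origin at the centre of its underside.

How it is judged:
By the outcome, as a careful person would: the job done as asked, in the order asked, and still so for the second after the job is handed in, while the arm keeps its last pose, push and grip.
It also fails if it takes over 37 s, if anything falls off the work surface, if the arm or the gripper's body presses on something with over 40 N, if the wrist force passes 120 N, or if a joint passes its speed limit or range.

### The arm

A 7-joint arm with a two-finger parallel gripper is mounted at the origin on the work surface. World frame = base frame: x ahead of the robot, y to its left, z up, the work surface at z = 0. Lengths are in m, angles in rad, forces in N, time in s.
With the tool pointing down it reaches from about 0.4 to 0.85 m from the base axis. Payload 10.4 kg.
Tool frame: the origin (TCP) lies at the very end of the fingers, on their centre line; the grasp point (between the pads) lies 19 mm behind it (manip.grip_point_offset is the distance from the TCP to the grasp point, in m); z points along the fingers, y is the line along which they close (so a half turn about z gives the same grasp; the last joint's range is limited). The gripper opens to 85 mm and grips with 20 to 120 N. Pads are 22 mm wide; open, the fingers measure 114 mm over their backs; the gripper's body (76 mm by 85 mm) begins 54 mm behind the grasp point. The pads swing forward as they close: fully open they stand 13 mm farther back than shut.
Start: joints at [1.186, 0.332, -0.065, 1.46, 0.022, 1.35, -0.088], TCP at [0.221, -0.585, 0.231] pointing down, gripper open.
Joint ranges: [-2.6, 2.6], [-0.5, 2.12], [-1.47, 1.34], [0.16, 2.42], [-1.27, 4.41], [0.06, 2.06], [-2.6, 2.6]. Speed limits (rad/s): [2.22, 2.22, 2.79, 2.79, 3.14, 3.14, 3.14].

### API

Orientations are given as a unit quaternion [x, y, z, w].
In Python, from workcell import manip gives the robot as it stands. The module is installed in compiled form; this text tells all that it offers.
- The arm moves only by the tool step_arm, never from a script. Its argument "moves" is a list of rows, each a list of 7 numbers: the closure, from 0 (fully open) to 1 (shut), then the shift along the world's x, y, z in mm, then the turn, a rotation vector about the world's x, y, z in rad. In form: [[grip, tx, ty, tz, ax, ay, az], ...]. A call has 1 to 10 rows; each row is the pose to reach, as a shift and turn from the pose commanded when the call began; what a row does not reach only later rows make up. A row lasts 1/10 s, in which the tool goes at most 50 mm and 8.59 degrees, less where a joint would pass 70% of its speed; a pose out of reach is approached as far as the arm can. A call with a gripper value outside its range is refused whole. The fingers move at their own pace and stop on an object; "grip_force" is the grip in N (left out, the last holds). Time passes only in rows, so rows that repeat a pose let the fingers close. It gives the time, the measured TCP pose, the force, the opening and the grip force at its end, in the units of the state.
- manip.get_obs(): the state, without advancing time (a new reading comes with each control period).
- manip.camera(name): name is "side" or "top" or "wrist"; returns a dict with "image" (384x512x3 uint8, blue, green, red), "K" (3x3 intrinsics, pixels), "rvec" (rotation vector, rad) and "tvec" (3), from world to camera coordinates, as OpenCV has them; the wrist camera has in their place "mount" (4x4, takes a point from camera to tool coordinates, whose origin is the TCP and whose axes are the flange's). Camera axes: x right, y down, z forward; pixel columns grow to the right and rows downward; lengths in m; the calibration is good to about 2 mm. A picture is of the moment at which its call begins: read the wrist's pose just before it. There is no depth.
- manip.hand_in(): hands the job in; it is judged then, once.
The state is a dict: "clock": time; "joint_pos": joint angles; "joint_velocities": joint speeds; "tau": joint torques, N m; "position": TCP position; "ee_rot": TCP orientation; "ft_force": force on the tool from outside, world axes, zero at the start; "torque": the same for the moment, N m; "grip_width": opening from 0.0 (shut) to 1.0 (fully open); "grasp_force": force on a finger pad.
Only numpy, scipy, OpenCV 4.12 (cv2) and the standard library are available. Lean on these libraries where they do the work, as an engineer would, in place of code of your own. Each camera call takes 0.05 s, during which the arm holds its last target. There are 200 camera calls.

## Working session

There is one attempt and no reset: what is moved stays moved. The work goes in short steps, Python scripts to look and compute and a tool call to move; the robot and the scene stay as the last step left them, time stands still between calls to the robot, and variables do not carry over. Pictures are saved under pics/ and viewed, at most 10 in all, crops included, and the job is handed in when it is done.

Besides the shell and the picture viewer there is one more tool, called after "Request:" as a command line: name --pt "numbers of a row" for each row, then --argument value for the rest. step_arm: Moves the arm, as the interface text tells. Its arguments: {"type":"object","properties":{"moves":{"type":"array","items":{"type":"array","items":{"type":"number"}}},"grip_force":{"type":"number"}},"required":["moves"]}

```bash
mkdir -p pics
cat > h.py <<'E'
import cv2,numpy as np
from workcell import manip
def snap(n,f):
    c=manip.camera(n); cv2.imwrite(f'pics/{f}.png',c['image']); np.savez(f'pics/{f}.npz',**c); return c
def ray(c,u,v,z):
    R=cv2.Rodrigues(np.array(c['rvec'],float))[0]; t=np.array(c['tvec'],float).ravel()
    d=R.T@np.linalg.inv(c['K'])@np.array([u,v,1.]); o=-R.T@t
    return o+d*(z-o[2])/d[2]
E
python3 - <<'E'
from h import *
o=manip.get_obs(); print(o['clock'],o['position'],o['ee_rot'],o['ft_force'],o['grip_width'])
for n in('top','side'):
    c=snap(n,n+'0'); print(n,c['K'].tolist(),np.ravel(c['rvec']),np.ravel(c['tvec']))
im=[cv2.imread(f'pics/{n}0.png') for n in('top','side')]
cv2.imwrite('pics/top0b.png',cv2.resize(im[0],(800,600)));cv2.imwrite('pics/side0b.png',cv2.resize(im[1],(800,600)))
E
```

```text
0.0 [ 0.22107364 -0.58419233  0.23050802] [ 9.83680151e-01  1.79924530e-01 -1.63034548e-04 -7.05953618e-04] [ 0.85226504 -0.05835821  0.32481787] 1.003995842085474
top [[356.17766556370833, 0.0, 253.00740427669686], [0.0, 356.17766556370833, 194.27459519956602], [0.0, 0.0, 1.0]] [ 2.16644901 -2.21079794  0.02278518] [0.14608802 0.58059295 0.80424878]
side [[365.1970917895393, 0.0, 257.195298646262], [0.0, 365.1970917895393, 191.52700054283986], [0.0, 0.0, 1.0]] [ 0.97795744 -2.50145525  1.00219753] [0.523196   0.27106155 0.60601227]
```

View pics/top0b.png

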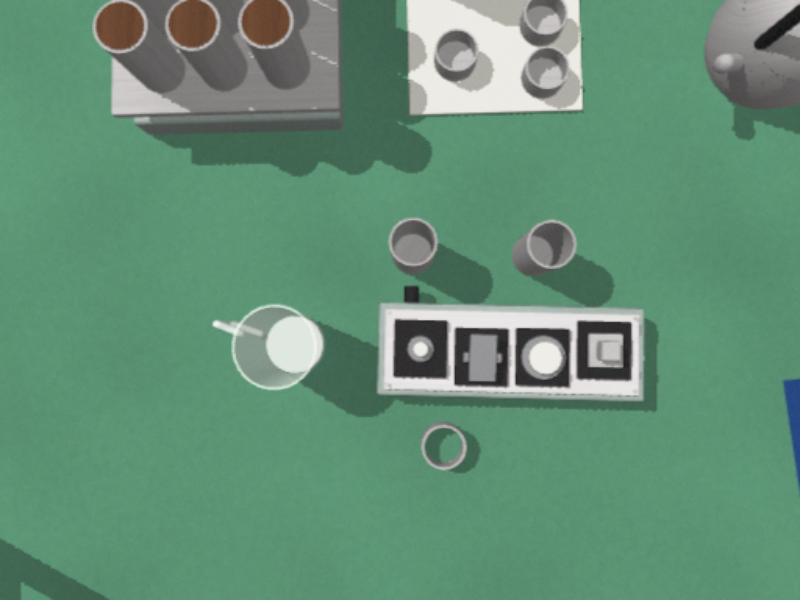

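View pics/side0b.png

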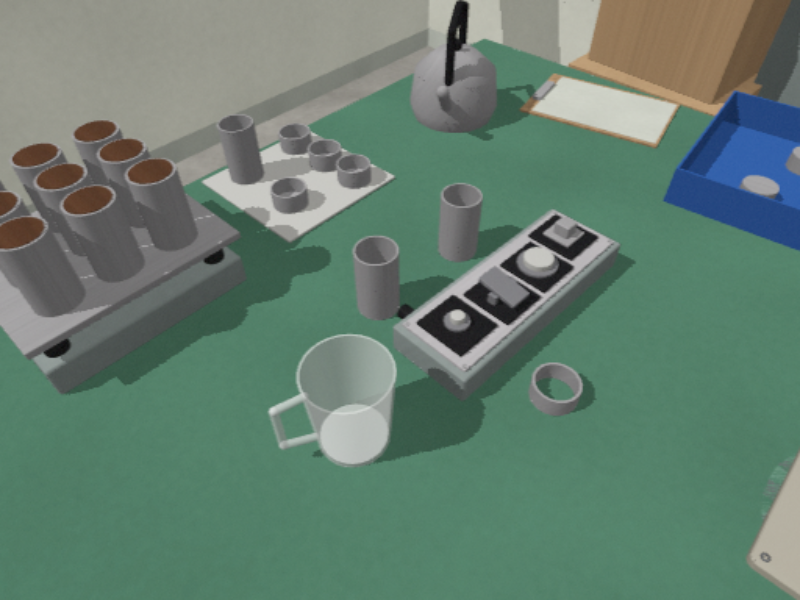

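The top view shows, from +y to -y, the small key (420,348), rocker (482,357), run key (545,357) and plunger (605,350), in 800-px scale. The moulds are beyond the box, the collar is on the near side and the jug is at left. The side view agrees. Next I measure the plates and features.

Run:
```python
from h import *
c=np.load('pics/top0.npz'); im=c['image']; s=512/800
hsv=cv2.cvtColor(im,cv2.COLOR_BGR2HSV); x0,x1,y0,y1=[int(v*s) for v in(385,640,312,392)]
m=np.zeros(im.shape[:2],np.uint8); m[y0:y1,x0:x1]=(hsv[y0:y1,x0:x1,2]<70)*255
P=[]
for k in cv2.findContours(m,cv2.RETR_EXTERNAL,cv2.CHAIN_APPROX_NONE)[0]:
    if cv2.contourArea(k)<300: continue
    w=np.array([ray(c,*p,.061)[:2] for p in k[:,0].astype(float)],np.float32)
    r=cv2.minAreaRect(w); a=r[2]; P.append(r[0]); print('plate',np.round(r[0],4),np.round(r[1],4),a)
# whitish/grey features
for n,(u,v),z,th in(('small',(420,348),.077,150),('rocker',(482,357),.08,95),('run',(545,357),.077,190),('plunger',(605,350),.088,165)):
    u=int(u*s);v=int(v*s);h=17
    mm=((hsv[v-h:v+h,u-h:u+h,2]>th)*255).astype(np.uint8)
    _,l,st,ce=cv2.connectedComponentsWithStats(mm)
    i=l[h,h]; x,y=ce[i]+[u-h,v-h]; print(n,st[i],hsv[v,u],np.round(ray(c,x,y,z),4))
# box direction by plate row incl. outer corners
for p in((383,304),(643,310),(378,392),(642,400)): print('boxcorner',np.round(ray(c,p[0]*s,p[1]*s,.055),4))
for n,p in(('mouldA',(413,232)),('mouldB',(551,245))): print(n,np.round(ray(c,p[0]*s,p[1]*s,.11),4))
print('jug',ray(c,277*s,346*s,.13),'collar',ray(c,444*s,447*s,.03))
R=cv2.Rodrigues(c['rvec'])[0]; print('cam',-R.T@c['tvec'].ravel())
```

```text
plate [ 0.5047 -0.0658] [0.0703 0.077 ] 88.11429595947266
plate [0.5065 0.0176] [0.0707 0.0771] 88.37991333007812
plate [ 0.5121 -0.1512] [0.0702 0.0769] 88.0667495727539
plate [0.5196 0.1004] [0.0704 0.0769] 87.18115234375
small [ 11  11  14  14 144] [ 25   6 239] [0.5212 0.1029 0.077 ]
rocker [  5   3  25  30 562] [130   5 152] [0.5063 0.0179 0.08  ]
run [  8   8  21  20 337] [ 24   5 238] [ 0.5046 -0.0664  0.077 ]
plunger [  7   7  21  21 340] [  6   6 201] [ 0.5154 -0.1419  0.088 ]
boxcorner [0.5814 0.1506 0.055 ]
boxcorner [ 0.5656 -0.2088  0.055 ]
boxcorner [0.4593 0.1599 0.055 ]
boxcorner [ 0.4421 -0.2026  0.055 ]
mouldA [0.6722 0.1073 0.11  ]
mouldB [ 0.651 -0.071  0.11 ]
jug [0.52783122 0.28238235 0.13      ] collar [0.37699679 0.06870653 0.03      ]
cam [0.54803149 0.11646067 0.83147121]
```

Request:
step_arm --pt "1 22 43 0 0 0 -0.1" --pt "1 44 86 0 0 0 -0.2" --pt "1 66 129 0 0 0 -0.3" --pt "1 88 172 0 0 0 -0.407" --pt "1 110 215 0 0 0 -0.407" --pt "1 132 258 0 0 0 -0.407" --pt "1 154 301 0 0 0 -0.407" --pt "1 176 344 0 0 0 -0.407" --pt "1 198 387 -10 0 0 -0.407" --pt "1 220 430 -20 0 0 -0.407" --grip_force 40

```text
clock: 1.1
position: [0.4418, -0.1527, 0.2113]
ee_rot: [1.0, -0.023, 0.0, 0.0]
ft_force: [1.3, -0.2, 0.7]
grip_width: 0.001
grasp_force: 0.0
```

Request:
step_arm --pt "1 22 43 0 0 0 0" --pt "1 44 86 -10 0 0 0" --pt "1 66 129 -20 0 0 0" --pt "1 91 171 -40 0 0 0" --pt "1 91 171 -60 0 0 0" --pt "1 91 171 -80 0 0 0" --pt "1 91 171 -80 0 0 0" --pt "1 91 171 -80 0 0 0"

```text
clock: 1.9
position: [0.5321, 0.0163, 0.1316]
ee_rot: [1.0, -0.023, -0.0, -0.0]
ft_force: [-0.0, 0.5, 1.2]
grip_width: 0.0
grasp_force: 0.0
```

Run:
```python
from h import *
o=manip.get_obs(); print(o['clock'],o['position'],o['ee_rot'],o['ft_force'],o['grip_width'])
ims=[]
for n in('top','side'):
    c=snap(n,n+'1')
    ims.append(c['image'][150:300,200:450] if n=='top' else c['image'][90:290,220:450])
c=cv2.resize(ims[0],(400,240),interpolation=2);d=cv2.resize(ims[1],(400,348),interpolation=2)
v=np.vstack([c,d]);cv2.imwrite('pics/m1.png',v)
```

```text
1.9 [0.53208712 0.01628267 0.13155258] [ 9.99741527e-01 -2.27323761e-02 -3.44010243e-04 -1.08159855e-05] [-0.02332346  0.52687772  1.17406695] 8.747819086754234e-05
```

View pics/m1.png

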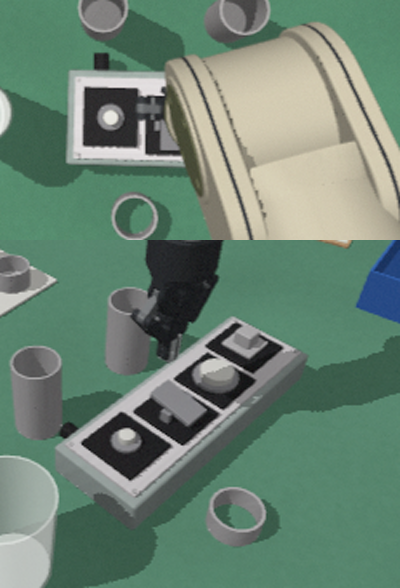

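The side view shows the shut tip above the raised far end of the rocker, clear of mould B. Pressing down now.

Request:
step_arm --pt "1 0 0 -20 0 0 0" --pt "1 0 0 -36 0 0 0" --pt "1 0 0 -40 0 0 0" --pt "1 0 0 -43 0 0 0" --pt "1 0 0 -46 0 0 0" --pt "1 0 0 -49 0 0 0" --pt "1 0 0 -52 0 0 0" --pt "1 0 0 -53 0 0 0" --pt "1 0 0 -53 0 0 0"

```text
clock: 2.9
position: [0.5327, 0.0165, 0.0786]
ee_rot: [1.0, -0.023, 0.0, -0.0]
ft_force: [2.7, -0.2, 2.2]
grip_width: -0.001
grasp_force: 1.3
```

Request:
step_arm --pt "1 0 0 -1 0 0 0" --pt "1 0 0 -2 0 0 0" --pt "1 0 0 -3 0 0 0" --pt "1 0 0 -3 0 0 0"

```text
clock: 3.3
position: [0.5328, 0.0165, 0.0759]
ee_rot: [1.0, -0.023, 0.001, 0.0]
ft_force: [2.5, -0.2, 7.6]
grip_width: -0.0
grasp_force: 4.0
```

Request:
step_arm --pt "1 0 0 -1 0 0 0" --pt "1 0 0 -2 0 0 0" --pt "1 0 0 -2 0 0 0"

```text
clock: 3.6
position: [0.533, 0.0165, 0.0754]
ee_rot: [1.0, -0.023, 0.001, 0.0]
ft_force: [-5.3, -2.1, 25.2]
grip_width: -0.003
grasp_force: 11.9
```

Firm stop at 25 N near the expected height. Lifting, then moving towards the plunger, and checking the rocker with the cameras.

Request:
step_arm --pt "1 0 0 10 0 0 0" --pt "1 0 0 50 0 0 0" --pt "1 -10 -45 60 0 0 0" --pt "1 -20 -90 60 0 0 0" --pt "1 -21 -135 60 0 0 0" --pt "1 -20 -167 60 0 0 0" --pt "1 -20 -167 60 0 0 0" --pt "1 -20 -167 60 0 0 0"

```text
clock: 4.4
position: [0.5113, -0.1506, 0.1326]
ee_rot: [1.0, -0.023, -0.001, -0.0]
ft_force: [0.9, 1.6, 0.2]
grip_width: -0.0
grasp_force: 0.0
```

Run:
```python
from h import *
o=manip.get_obs(); print(o['clock'],o['position'],o['ft_force'])
ims=[]
for n in('top','side'):
    c=snap(n,n+'2')
    ims.append(c['image'][150:300,200:450] if n=='top' else c['image'][120:270,240:420])
c=cv2.resize(ims[0],(500,300),interpolation=2);d=cv2.resize(ims[1],(500,300),interpolation=2)
cv2.imwrite('pics/m2.png',np.vstack([c,d]))
```

```text
4.4 [ 0.51129779 -0.1506042   0.13260317] [0.92767625 1.60306783 0.22357407]
```

View pics/m2.png

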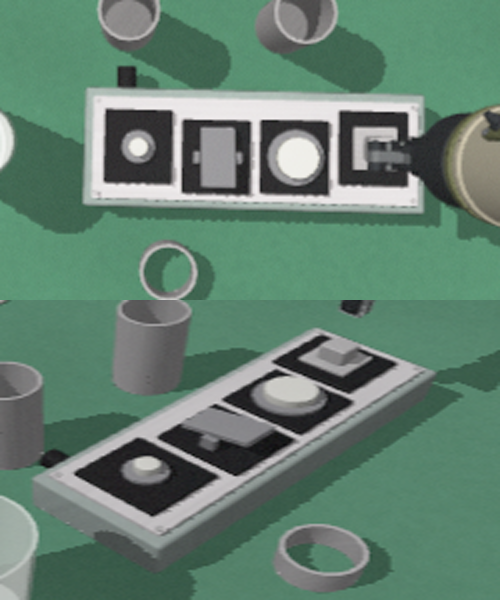

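The rocker now tilts with its far end down (side view, around 225,425), and the tip is over the plunger. Pressing it from z≈0.133 down to about 0.073.

Request:
step_arm --pt "1 0 0 -20 0 0 0" --pt "1 0 0 -38 0 0 0" --pt "1 0 0 -42 0 0 0" --pt "1 0 0 -46 0 0 0" --pt "1 0 0 -50 0 0 0" --pt "1 0 0 -53 0 0 0" --pt "1 0 0 -56 0 0 0" --pt "1 0 0 -58 0 0 0" --pt "1 0 0 -58 0 0 0"

```text
clock: 5.4
position: [0.5125, -0.1506, 0.0753]
ee_rot: [1.0, -0.023, 0.0, 0.0]
ft_force: [-0.3, 1.1, 0.5]
grip_width: -0.001
grasp_force: 0.4
```

Request:
step_arm --pt "1 0 0 -1 0 0 0" --pt "1 0 0 -2 0 0 0" --pt "1 0 0 -2 0 0 0"

```text
clock: 5.7
position: [0.5125, -0.1507, 0.0734]
ee_rot: [1.0, -0.023, 0.0, 0.0]
ft_force: [1.0, 1.2, 1.7]
grip_width: 0.002
grasp_force: 1.0
```

Request:
step_arm --pt "1 0 0 -1 0 0 0" --pt "1 0 0 -2 0 0 0" --pt "1 0 0 -2 0 0 0"

```text
clock: 6.0
position: [0.5126, -0.1508, 0.0728]
ee_rot: [1.0, -0.023, 0.0, 0.0]
ft_force: [-5.3, 2.9, 18.9]
grip_width: 0.0
grasp_force: 9.4
```

Hard stop at z=0.0728 against 0.073 expected. Lifting and moving over the run key.

Request:
step_arm --pt "1 0 0 10 0 0 0" --pt "1 0 0 45 0 0 0" --pt "1 -4 42 50 0 0 0" --pt "1 -8 85 50 0 0 0" --pt "1 -8 85 45 0 0 0" --pt "1 -8 85 45 0 0 0"

```text
clock: 6.6
position: [0.5037, -0.0652, 0.1159]
ee_rot: [1.0, -0.022, -0.0, 0.0]
ft_force: [-0.0, -0.4, 0.3]
grip_width: 0.002
grasp_force: 0.0
```

Run:
```python
from h import *
o=manip.get_obs(); print(o['clock'],o['position'],o['ft_force'])
c=snap('side','side3');cv2.imwrite('pics/m3.png',cv2.resize(c['image'][120:270,240:420],(600,500),interpolation=2))
```

```text
6.6 [ 0.50369413 -0.06524776  0.11587053] [-0.00509572 -0.42383627  0.31311432]
```

View pics/m3.png

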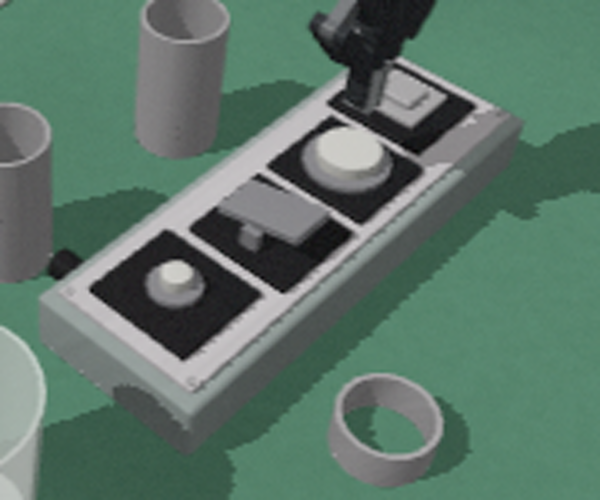

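The plunger (410,90) is low in its collar, the rocker is on, and the tip is above the run key. Now I press the run key to 0.070 plus a little preload.

Request:
step_arm --pt "1 0 0 -20 0 0 0" --pt "1 0 0 -34 0 0 0" --pt "1 0 0 -38 0 0 0" --pt "1 0 0 -41 0 0 0" --pt "1 0 0 -43 0 0 0" --pt "1 0 0 -45 0 0 0" --pt "1 0 0 -46 0 0 0" --pt "1 0 0 -47 0 0 0" --pt "1 0 0 -47 0 0 0"

```text
clock: 7.55
position: [0.5045, -0.066, 0.0701]
ee_rot: [1.0, -0.023, 0.0, 0.0]
ft_force: [-4.7, -2.2, 9.8]
grip_width: -0.003
grasp_force: 4.7
```

Request:
step_arm --pt "1 0 0 -0.5 0 0 0" --pt "1 0 0 -1 0 0 0" --pt "1 0 0 -1 0 0 0" --pt "1 0 0 -1 0 0 0" --pt "1 0 0 -1 0 0 0"

```text
clock: 8.05
position: [0.5045, -0.066, 0.0699]
ee_rot: [1.0, -0.023, 0.0, 0.001]
ft_force: [-10.2, -2.6, 19.9]
grip_width: 0.003
grasp_force: 10.1
```

Run:
```python
from h import *
o=manip.get_obs(); print(o['clock'],o['position'],o['ft_force'])
c=snap('side','side4');cv2.imwrite('pics/m4.png',cv2.resize(c['image'][100:300,180:420],(600,500),interpolation=2))
```

```text
8.05 [ 0.50453887 -0.06597378  0.0698995 ] [-10.1909222   -2.61688234  19.92224778]
```

View pics/m4.png

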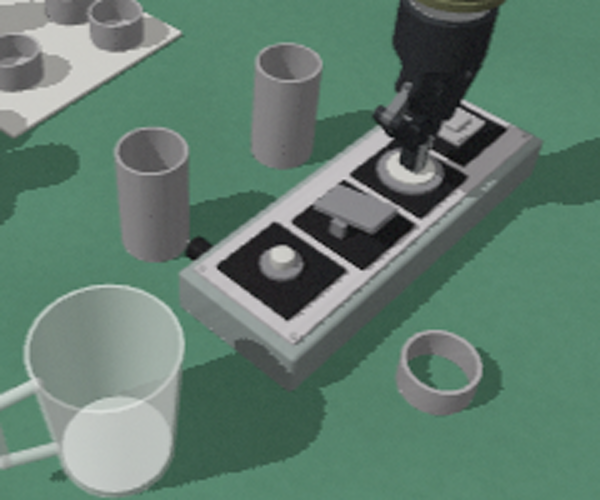

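The run key (410,165) is held fully down at z=0.0699 with 20 N, and all the bystanders stand in place. Handing in.

```bash
python3 -c "
from workcell import manip; print(manip.hand_in())"
```

```text
the job is handed in; nothing more can be done
None
```

The job is handed in at about 8 s: the rocker was switched over, then the plunger pushed fully in, and the fingertips are holding the run key fully down with about 20 N; the small key was not pressed and the moulds, collar and jug were left standing.

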